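Fetch the salt pot from behind the canisters

TASK

A customer wants the small white salt pot with the brass lid that stands behind the three canisters on the display: clear all three canisters into the wooden tray first, leaving the pot where it is meanwhile, then stand the pot in the ring in the middle of the marble board while the canisters wait in the tray. Then put every canister back, centred on the coaster of its own colour. Everything stays upright and is set down gently, never dropped, and the amber spice jar stays where it is.

Things in the scene. Friction and masses are not known exactly. Their poses are not given: they have to be found in the camera images.
- canister_green: green glazed storage canister, loose, upright: a plain cylinder 60 mm in diameter and 118 mm high with a white band near its foot; fixed on top a lid of the same colour (54 mm diameter, 10 mm) and a small wooden knob, 143 mm high in all; about 0.4 kg. Origin: centre of its underside, z up. It starts on the coaster of its own colour
- canister_red: red glazed storage canister, loose, upright: a plain cylinder 60 mm in diameter and 126 mm high with a white band near its foot; fixed on top a lid of the same colour (54 mm diameter, 10 mm) and a small wooden knob, 151 mm high in all; about 0.4 kg. Origin: centre of its underside, z up. It starts on the coaster of its own colour
- canister_blue: blue glazed storage canister, loose, upright: a plain cylinder 60 mm in diameter and 134 mm high with a white band near its foot; fixed on top a lid of the same colour (54 mm diameter, 10 mm) and a small wooden knob, 159 mm high in all; about 0.4 kg. Origin: centre of its underside, z up. It starts on the coaster of its own colour
- coaster_green: green flat round coaster, 84 mm in diameter, 5 mm thick, fixed on the pale display board (350 x 190 mm, 12 mm thick). The three coasters form one straight row, 90 mm apart, in an order that changes. Origin: centre of its underside, 12 mm above the table; its top is 5 mm higher
- coaster_red: red flat round coaster, 84 mm in diameter, 5 mm thick, fixed on the pale display board (350 x 190 mm, 12 mm thick). The three coasters form one straight row, 90 mm apart, in an order that changes. Origin: centre of its underside, 12 mm above the table; its top is 5 mm higher
- coaster_blue: blue flat round coaster, 84 mm in diameter, 5 mm thick, fixed on the pale display board (350 x 190 mm, 12 mm thick). The three coasters form one straight row, 90 mm apart, in an order that changes. Origin: centre of its underside, 12 mm above the table; its top is 5 mm higher
- pot: the wanted thing: small white salt pot with a flat brass lid and tiny knob, loose; 48 mm in diameter, 46 mm high in all, straight-sided from 4 to 34 mm above its foot; 0.15 kg. Origin: centre of its underside, z up. It stands on the display board in a second row 70 mm behind the canisters (away from the robot), 105 mm from its neighbours there (spice jar, terracotta stack; at most 46 mm high and wide)
- spice_jar: small amber glass spice jar with a black lid, loose, 43 mm in diameter, 46 mm high, in the same row as the pot; not to be moved. Origin: centre of its underside
- tray: shallow brown wooden tray, fixed on the table to the robot's left or right, 300 mm (its x) by 120 mm (its y) outside, walls 6 mm thick, rim 20 mm high, inner floor 6 mm above the table; room for the three canisters in a row along its x (85 mm apart does well). Origin: centre of its underside
- board: square marble board, fixed on the table on the other side than the tray, 140 x 140 mm, 12 mm thick, with a thin brass ring 72 mm in diameter drawn flat round its middle. Origin: centre of its underside; its top is 12 mm higher

How it is judged:
By the outcome, as a careful person would: the job done as asked, in the order asked, and still so for the second after the job is handed in, with the robot touching nothing.
It also fails if it takes over 144 s, if anything falls off the work surface, if the arm or the gripper's body presses on something with over 40 N, if the wrist force passes 120 N, or if a joint passes its speed limit or range.

ROBOT

A 6-joint arm with a two-finger parallel gripper is mounted at the origin on the work surface. World frame = base frame: x ahead of the robot, y to its left, z up, the work surface at z = 0. Lengths are in m, angles in rad, forces in N, time in s.
With the tool pointing down it reaches from about 0.275 to 0.75 m from the base axis. Payload 10.2 kg.
Tool frame: the origin (TCP) lies at the very end of the fingers, on their centre line; the grasp point (between the pads) lies 19 mm behind it (robot.tcp_to_grasp is the distance from the TCP to the grasp point, in m); z points along the fingers, y is the line along which they close (so a half turn about z gives the same grasp; the last joint's range is limited). The gripper opens to 85 mm and grips with 20 to 120 N. Pads are 22 mm wide; open, the fingers measure 114 mm over their backs; the gripper's body (76 mm by 85 mm) begins 54 mm behind the grasp point. The pads swing forward as they close: fully open they stand 13 mm farther back than shut.
Start: joints at [-1.459, 0.313, 1.498, -0, 1.331, -0.223], TCP at [0.172, -0.496, 0.231] pointing down, gripper open.
Joint ranges: [-2.94, 2.94], [-0.97, 2.17], [0.19, 2.56], [-1.23, 4.37], [0.02, 3.11], [-2.88, 2.88]. Speed limits (rad/s): [2.39, 2.39, 3.01, 3.14, 3.14, 3.14].

INTERFACE

Orientations are given as a rotation vector (axis times angle).
In Python, from station import robot gives the robot as it stands.
- The arm moves only by the shell command python3 -m crank 'ROWS' [OPENING] [FORCE]. ROWS is JSON, a list of rows, each a list of 4 numbers: the shift along the tool's x, y, z in cm, then the turn about the tool's z in rad. A call has 1 to 10 rows; each row shifts and turns the commanded pose from where the row before left it, along the tool's axes as they then stand; what a row does not reach is not made up. A row lasts 1/12 s, in which the tool goes at most 41.7 mm and 7.16 degrees, less where a joint would pass 70% of its speed; a pose out of reach is approached as far as the arm can. A call is refused whole if a number of a shift passes 4.17 or a number of a turn 0.125, either way. A call with a gripper value outside its range is refused whole. OPENING is the gripper's target within -1 to 1 (fully open at 1, half-way at 0, shut at -1), set as the call begins (- or left out, the last holds). The fingers move at their own pace and stop on an object; FORCE is the grip in N (left out, the last holds). Time passes only in rows, so rows that do not move let the fingers close. It gives the time, the measured TCP pose, the force, the opening and the grip force at its end, in the units of the state.
- robot.sense(): the state, without advancing time (a new reading comes with each control period).
- robot.camera(name): name is "scene" or "top" or "wrist"; returns the picture (384x512x3 uint8, red, green, blue); there is no depth.
- robot.camera_info(name): a dict with "fx", "fy", "cx", "cy" (pixels), "R" (3x3) and "t" (3): a world point X has camera coordinates R X + t. Camera axes: x right, y down, z forward; pixel columns grow to the right and rows downward; lengths in m; the calibration is good to about 2 mm. A picture is of the moment at which its call begins: read the wrist's pose just before it. camera_info takes no time and is no camera call; for the wrist camera it gives the pose at the moment of the call.
- robot.close_job(): hands the job in; it is judged then, once.
Trained networks look in the newest picture that a camera, given by its name, has taken for a name from the list of things; names that differ only in an ending like _2 or _b are one class to them, and where a whole thing is asked for, a point or a joint stands for the part that bears it (a point fixed in the world has none). Each returns a list of dicts, best first, with "confidence" (0 to 1); they miss things now and then, are a little off and sometimes report something else, mostly with a low value. They report only what shows in the picture. A call takes as long as a camera call.
- robot.search_frame(query, camera): "box" ([left, top, right, bottom] in pixels, round what is visible of it).
- robot.tip_of(query, camera): "point" ([column, row] in pixels: a listed point, or the origin of a listed thing).
The state is a dict: "t": time; "joint_pos": joint angles; "joint_velocities": joint speeds; "joint_efforts": joint torques, N m; "tcp_pos": TCP position; "orientation": TCP orientation; "wrist_force": force on the tool from outside, world axes, zero at the start; "ft_torque": the same for the moment, N m; "width": opening from 0.0 (shut) to 1.0 (fully open); "finger_force": force on a finger pad.
Only numpy, scipy, OpenCV 4.12 (cv2) and the standard library are available. Lean on these libraries where they do the work, as an engineer would, in place of code of your own. Each camera call takes 0.05 s, during which the arm holds its last target. There are 200 camera calls.

## Working session

There is one attempt and no reset: what is moved stays moved. The work goes in short steps, Python scripts to look and compute and a shell command to move; the robot and the scene stay as the last step left them, time stands still between calls to the robot, and variables do not carry over. Pictures are saved under pics/ and viewed, at most 17 in all, crops included, and the job is handed in when it is done.

```bash
ls; mkdir -p pics; cat > h.py <<'E'
import numpy as np,cv2
from station import robot
def cam(n):
    info=robot.camera_info(n); im=robot.camera(n); return im,{k:np.array(v) if k in'Rt' else v for k,v in info.items()}
def ray(i,p):
    d=np.array([(p[0]-i['cx'])/i['fx'],(p[1]-i['cy'])/i['fy'],1.]); R=i['R']
    return -R.T@i['t'], R.T@d
def onz(i,p,z):
    c,d=ray(i,p); return c+d*(z-c[2])/d[2]
def proj(i,X):
    c=i['R']@np.array(X)+i['t']; return np.array([i['fx']*c[0]/c[2]+i['cx'],i['fy']*c[1]/c[2]+i['cy']])
def tri(rs):
    A=np.zeros((3,3));b=np.zeros(3)
    for c,d in rs:
        d=d/np.linalg.norm(d);P=np.eye(3)-np.outer(d,d);A+=P;b+=P@c
    X=np.linalg.solve(A,b); return X,[np.linalg.norm((np.eye(3)-np.outer(d,d)/(d@d))@(X-c)) for c,d in rs]
E
python3 - <<'E'
from h import *
np.set_printoptions(precision=4,suppress=True)
I={}
for n in['scene','top']:
    im,I[n]=cam(n); cv2.imwrite(f'pics/{n}0.png',im[:,:,::-1])
    print(n,-I[n]['R'].T@I[n]['t'])
for q in['canister_green','canister_red','canister_blue','coaster_green','coaster_red','coaster_blue','pot','spice_jar','tray','board']:
    rs=[]
    for n in['scene','top']:
        r=robot.tip_of(q,n)
        if r: rs.append(ray(I[n],r[0]['point'])); print(q,n,r[0]['point'],round(r[0]['confidence'],2),onz(I[n],r[0]['point'],0.012))
    if len(rs)==2: print('   tri',*tri(rs))
print(robot.sense())
E
```

```text
pics
scene [ 1.257  -0.2737  0.888 ]
top [ 0.4049 -0.0149  1.0747]
canister_green scene [218.6, 212.5] 0.94 [ 0.5382 -0.0902  0.012 ]
canister_green top [283.6, 202.1] 0.67 [ 0.5567 -0.0967  0.012 ]
   tri [ 0.554  -0.0947  0.0314] [np.float64(0.00044841994767850363), np.float64(0.0004484199476785169)]
canister_red scene [250.6, 205.6] 0.73 [0.5442 0.0018 0.012 ]
canister_red top [248.1, 206.3] 0.87 [0.5448 0.0013 0.012 ]
   tri [0.5447 0.0015 0.0127] [np.float64(0.0001508268986593344), np.float64(0.00015082689865947722)]
canister_blue scene [278.6, 189.5] 0.83 [0.5132 0.1003 0.012 ]
canister_blue top [215.1, 211.3] 0.93 [0.5307 0.092  0.012 ]
   tri [0.5289 0.0912 0.0307] [np.float64(0.0011264665029836036), np.float64(0.0011264665029836688)]
coaster_green scene [216.4, 213.5] 0.66 [ 0.5396 -0.097   0.012 ]
coaster_green top [281.5, 202.7] 0.65 [ 0.555  -0.0909  0.012 ]
   tri [ 0.5518 -0.0948  0.025 ] [np.float64(0.005070232583897767), np.float64(0.005070232583897834)]
coaster_red scene [248.3, 203.5] 0.74 [ 0.5346 -0.0015  0.012 ]
coaster_red top [249.7, 210.6] 0.83 [ 0.5329 -0.003
[... 994 characters left out ...]
238.5] 0.57 [ 0.5469 -0.3296  0.012 ]
board top [366.6, 212.0] 0.94 [ 0.5297 -0.325   0.012 ]
   tri [ 0.5319 -0.3306 -0.0067] [np.float64(0.00017486633294826241), np.float64(0.00017486633294825488)]
{'t': 1.1, 'joint_pos': array([-1.4594,  0.3129,  1.4977,  0.    ,  1.331 , -0.2234]), 'joint_velocities': array([ 0.0005,  0.001 , -0.001 , -0.002 ,  0.0014,  0.0008]), 'joint_efforts': array([  0.0022, -41.2158, -25.9902,  -0.0001,   0.0004,   0.    ]), 'tcp_pos': array([ 0.1725, -0.4959,  0.2313]), 'orientation': array([3.0977, 0.5234, 0.    ]), 'wrist_force': array([-0.1827,  0.6607, -0.2066]), 'ft_torque': array([-0.0238,  0.0031, -0.0367]), 'finger_force': 0.0, 'width': 0.9999395501375236}
```

```bash
python3 - <<'E'
import cv2
a=cv2.imread('pics/scene0.png')[120:310,90:410];b=cv2.imread('pics/top0.png')[120:300,70:420]
a=cv2.resize(a,(506,300),interpolation=cv2.INTER_CUBIC); 
cv2.imwrite('pics/a.png',cv2.resize(cv2.imread('pics/scene0.png')[100:340,90:410],(800,600),interpolation=cv2.INTER_CUBIC))
cv2.imwrite('pics/b.png',cv2.resize(cv2.imread('pics/top0.png')[110:290,80:420],(800,424),interpolation=cv2.INTER_CUBIC))
E
```

```text
(no output)
```

View pics/a.png

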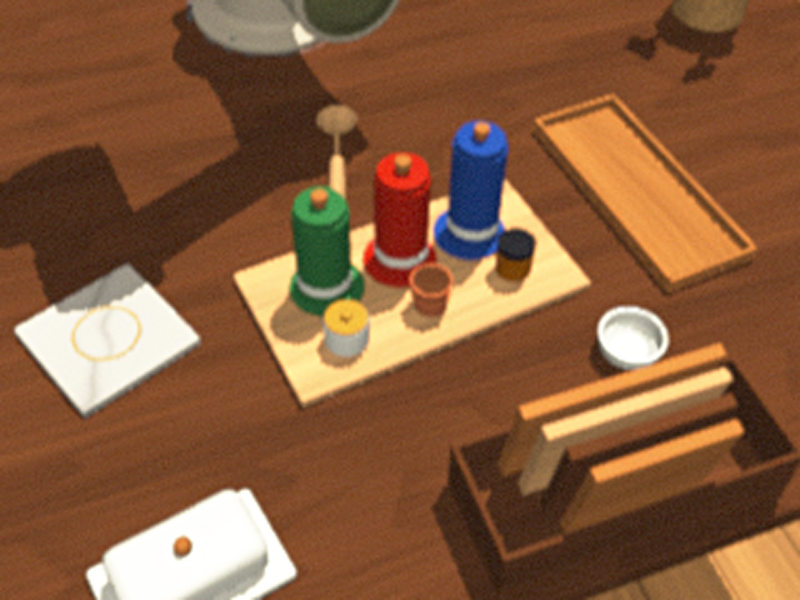

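View pics/b.png

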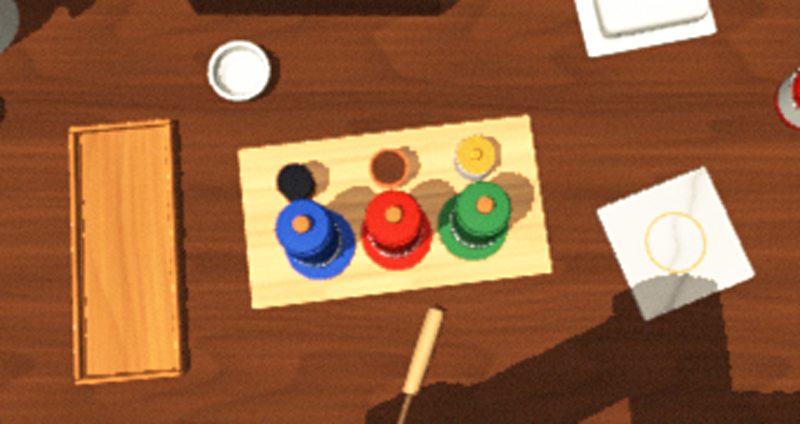

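The scene view shows green, red and blue from left to right. The pot is behind green at crop (345,327), the tray is on the robot's left and the board on its right. Next I'll measure knobs, pot lid, ring and tray by segmentation in both views.

```bash
cat > m.py <<'E'
from h import *
np.set_printoptions(precision=4,suppress=True)
def blobs(im,lo,hi,amin,roi=None):
    hsv=cv2.cvtColor(im,cv2.COLOR_RGB2HSV); m=cv2.inRange(hsv,np.array(lo),np.array(hi))
    n,l,s,c=cv2.connectedComponentsWithStats(m)
    return [(c[k],s[k,4],s[k,:4]) for k in range(1,n) if s[k,4]>=amin]
E
python3 - <<'E'
from m import *
I={n:cam(n) for n in['scene','top']}
for q in['canister_green','canister_red','canister_blue','pot','spice_jar','tray','board']:
    for n in['scene','top']:
        r=robot.search_frame(q,n)[:2]; print(q,n,[(np.round(x['box'],1),round(x['confidence'],2)) for x in r])
for n in I:
    im,i=I[n]; hsv=cv2.cvtColor(im,cv2.COLOR_RGB2HSV)
    pts={'scene':[(218,178),(251,165),(282,152),(228,225)],'top':[(208,205),(247.5,201),(286,197),(282,176),(367,213)]}[n]
    for p in pts: print(n,p,hsv[int(p[1]),int(p[0])])
    # knobs: orange
    print(n,'orange',[(b[0],b[1]) for b in blobs(im,(3,100,110),(16,225,255),6) if b[1]<90])
    print(n,'brass',[(b[0],b[1],b[2]) for b in blobs(im,(19,130,120),(30,255,255),8) if b[1]<400])
    w=[(b[0],b[1],b[2]) for b in blobs(im,(0,0,150),(180,60,255),150)]; print(n,'white',w)
E
```

```text
canister_green scene [(array([204.7, 172. , 232.6, 223.8]), 0.62)]
canister_green top [(array([273. , 186.4, 294. , 212.8]), 0.87)]
canister_red scene [(array([237.4, 162.8, 263.7, 208. ]), 0.57)]
canister_red top [(array([233.5, 188.9, 259.8, 221.6]), 0.87)]
canister_blue scene [(array([274.6, 150.1, 295.8, 201.7]), 0.93)]
canister_blue top [(array([199. , 194.4, 225.4, 223.4]), 0.59)]
pot scene [(array([221. , 219.9, 235.7, 244.6]), 0.75)]
pot top [(array([272.5, 169.4, 290.9, 189.9]), 0.76)]
spice_jar scene [(array([287.8, 191.6, 301.9, 213.7]), 0.62)]
spice_jar top [(array([196.6, 178.9, 212.7, 197.1]), 0.63), (array([108. , 163.4, 158.6, 272.5]), 0.46)]
tray scene [(array([307.2, 138.3, 392.1, 218.9]), 0.8)]
tray top [(array([107.4, 164.6, 158.2, 273.2]), 0.84)]
board scene [(array([ 96.9, 208.5, 171.6, 269.3]), 0.63)]
board top [(array([332.2, 180.9, 398.2, 248.1]), 0.79)]
scene (218, 178) [ 15 180 244]
scene (251, 165) [ 14 175 233]
scene (282, 152) [ 14 181 230]
scene (228, 225) [ 22 186 246]
scene orange [(array([50.0938,  6.    ]), np.int32(64)), (array([369.1667,  80.6667]
[... 2808 characters left out ...]
rray([ 54.123 , 113.4439]), np.int32(374), array([27, 82, 43, 54], dtype=int32)), (array([460.9021, 119.2493]), np.int32(3045), array([427,  89,  67,  63], dtype=int32)), (array([211.5438,  98.5712]), np.int32(730), array([180,  93,  62,  13], dtype=int32)), (array([352.7437, 112.6869]), np.int32(1830), array([323,  92,  61,  42], dtype=int32)), (array([181.4785, 139.5996]), np.int32(512), array([169, 127,  26,  26], dtype=int32)), (array([366.4024, 212.6121]), np.int32(2470), array([334, 181,  67,  65], dtype=int32)), (array([221.3496, 355.4314]), np.int32(1799), array([201, 317,  59,  67], dtype=int32)), (array([337.152, 374.445]), np.int32(1737), array([282, 360, 109,  24], dtype=int32))]
```

```bash
python3 - <<'E'
from m import *
I={n:{k:np.array(v) if k in'Rt' else v for k,v in robot.camera_info(n).items()} for n in['scene','top']}
S=lambda p:(p[0]/2.5+90,p[1]/2.5+100)
T=lambda p:(p[0]/2.353+80,p[1]/2.353+110)
P={'blue':((282.3,151.9),(207.8,204.8)),'red':((251,165),(247.5,201)),'green':((217.3,178.9),(285.8,196.8)),'potlid':((227.9,225.9),(281.7,175.2)),
'ring':(S((106,333)),T((675.5,242))),'board':(S((107,339)),T((675.5,244))),'tFL':(S((753,250)),T((70,128))),'tFR':(S((672,287)),T((174,120))),'tNR':(S((535,120)),T((184,374))),'tNL':(S((612,97)),T((77,383)))}
for k,(s,t) in P.items(): print(k,*tri([ray(I['scene'],s),ray(I['top'],t)]))
for k in('ring',): print(k,onz(I['scene'],P[k][0],.012),onz(I['top'],P[k][1],.012))
for k in('tFL','tFR','tNR','tNL'): print(k,onz(I['scene'],P[k][0],.02),onz(I['top'],P[k][1],.02))
for k,z in(('blue',.17),('red',.162),('green',.154),('potlid',.047)): print(k,onz(I['scene'],P[k][0],z),onz(I['top'],P[k][1],z))
E
```

```text
blue [0.5272 0.0936 0.1709] [np.float64(0.0002096473155816952), np.float64(0.00020964731558158686)]
red [0.538  0.0017 0.1626] [np.float64(0.0012822188585137502), np.float64(0.001282218858513682)]
green [ 0.5493 -0.0908  0.1543] [np.float64(0.00035196657257906516), np.float64(0.0003519665725790354)]
potlid [ 0.6235 -0.0896  0.0538] [np.float64(0.0004472717640310749), np.float64(0.00044727176403107556)]
ring [ 0.5278 -0.3261  0.0096] [np.float64(0.0007901545818230126), np.float64(0.0007901545818229636)]
board [ 0.5269 -0.328  -0.001 ] [np.float64(0.0018209582877617724), np.float64(0.0018209582877616998)]
tFL [0.6613 0.3882 0.0144] [np.float64(0.0008244951665612834), np.float64(0.00082449516656124)]
tFR [0.6746 0.2706 0.0095] [np.float64(0.0034705949798649895), np.float64(0.0034705949798651166)]
tNR [0.3762 0.2427 0.0171] [np.float64(0.002782766330461431), np.float64(0.002782766330461502)]
tNL [0.3653 0.3622 0.0138] [np.float64(0.0007280675029683562), np.float64(0.0007280675029682726)]
ring [ 0.5301 -0.3252  0.012 ] [ 0.5274 -0.3262  0.012 ]
tFL [0.6651 0.383  0.02  ] [0.6604 0.3869 0.02  ]
tFR [0.682  0.2678 0.02  ] [0.6704 0.2645 0.02  ]
tNR [0.3795 0.2439 0.02  ] [0.3754 0.2393 0.02  ]
tNL [0.3716 0.3585 0.02  ] [0.3653 0.3593 0.02  ]
blue [0.5263 0.0943 0.17  ] [0.5273 0.0935 0.17  ]
red [0.5378 0.0032 0.162 ] [0.5377 0.0005 0.162 ]
green [ 0.5491 -0.0904  0.154 ] [ 0.5493 -0.0912  0.154 ]
potlid [ 0.6182 -0.0885  0.047 ] [ 0.6251 -0.0896  0.047 ]
```

```bash
python3 -m crank '[[0,0,0,-0.1236],[0,0,0,-0.1236],[0,0,0,-0.1236],[0,0,0,-0.1236],[0,0,0,-0.1236],[0,0,0,-0.1236],[0,0,0,-0.1236],[0,0,0,-0.1236],[0,0,0,-0.1236],[0,0,0,-0.1236]]' 1 40
```

```text
t: 2.73
tcp_pos: [0.1725, -0.4959, 0.2313]
orientation: [-2.215, -2.228, -0.0]
wrist_force: [0.2, 0.1, 0.0]
width: 1.001
finger_force: 0.0
```

```bash
python3 -m crank '[[1.5,0.9,0,0],[2.95,1.77,0,0],[2.95,1.77,0,0],[2.95,1.77,0,0],[2.95,1.77,0,0],[2.95,1.77,0,0],[2.95,1.77,0,0],[2.95,1.77,0,0],[2.95,1.77,0,0],[2.95,1.77,0,0]]' && python3 -m crank '[[2.95,1.77,0,0],[2.95,1.77,0,0],[2.95,1.77,0,0],[2.95,1.77,0,0],[2.95,1.77,0,0],[2.95,1.77,0,0],[2.95,1.77,0,0],[2.95,1.77,0,0],[2.95,1.77,0,0],[1.5,0.9,0,0]]' && python3 -m crank '[[1.45,0.83,0,0],[0,0,0,0]]'
python3 - <<'E'
from m import *
s=robot.sense();im,i=cam('wrist');cv2.imwrite('pics/w1.png',im[:,:,::-1]);print(s['tcp_pos'],-i['R'].T@i['t'])
print(i['R'])
for X in((.5272,.0936,.174),(.538,.0017,.166),(.5493,-.0908,.158)): print(proj(i,X))
E
```

```text
t: 3.57
tcp_pos: [0.3413, -0.2138, 0.2315]
orientation: [2.221, 2.221, 0.0]
wrist_force: [0.6, -1.1, 0.4]
width: 1.001
finger_force: 0.0
t: 4.4
tcp_pos: [0.5101, 0.0681, 0.2312]
orientation: [-2.219, -2.224, -0.001]
wrist_force: [-0.6, -0.2, 1.1]
width: 0.997
finger_force: 0.0
t: 4.57
tcp_pos: [0.5181, 0.0818, 0.231]
orientation: [-2.218, -2.224, -0.001]
wrist_force: [0.6, -0.2, -0.4]
width: 1.0
finger_force: 0.0
[0.5181 0.0818 0.231 ] [0.5173 0.1627 0.3738]
[[ 1.      0.0026  0.0011]
 [ 0.0021 -0.9495  0.3137]
 [ 0.0019 -0.3137 -0.9495]]
[269.3522 195.8683]
[280.0169 296.6464]
[288.4461 372.0673]
```

View pics/w1.png

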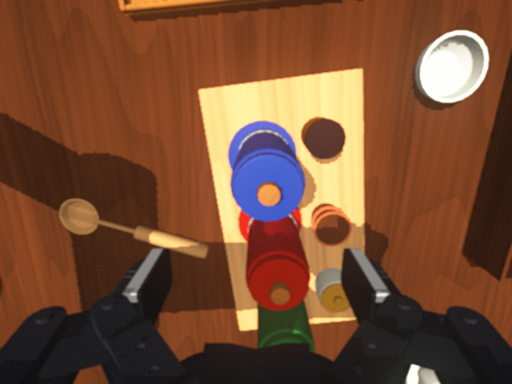

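The blue knob is at (269,195) and the red at (280,293), within about 4 px of prediction. I'll descend on blue.

```bash
python3 -m crank '[[0.6,0.5,0,0],[0.57,0.41,0,0],[0,0,1.5,0],[0,0,2.5,0],[0,0,2.5,0],[0,0,2.5,0],[0,0,2,0],[0,0,1,0],[0,0,0,0]]' && python3 -m crank '[[0,0,0,0],[0,0,0,0],[0,0,0,0],[0,0,0,0],[0,0,0,0],[0,0,0,0],[0,0,0,0],[0,0,0,0]]' -1 40
```

```text
t: 5.37
tcp_pos: [0.5257, 0.0911, 0.1096]
orientation: [-2.22, -2.219, 0.004]
wrist_force: [0.3, -0.3, 0.0]
width: 0.998
finger_force: 0.0
t: 6.03
tcp_pos: [0.5272, 0.0913, 0.1129]
orientation: [2.22, 2.22, 0.003]
wrist_force: [-2.0, -1.0, 6.8]
width: 0.685
finger_force: 43.2
```

```bash
python3 -m crank '[[0,0,-0.3,0],[0,0,-1,0],[0,0,-2,0],[0,0,-2,0],[0,0,-0.7,0],[0.5,0.2,0,0],[1.5,0.6,0,0],[2.5,1,0,0],[2.5,1,0,0],[2.5,1,0,0]]' && python3 -m crank '[[2.5,1,0,0],[2.5,1,0,0],[2.5,1,0,0],[2.5,1,0,0],[2,0.8,0,0],[1.2,0.4,0,0],[0.6,0.2,0,0],[0,0,0,0],[0,0,0,0]]'
python3 - <<'E'
from m import *
im,i=cam('wrist');cv2.imwrite('pics/w2.png',im[:,:,::-1])
im,i=cam('scene');cv2.imwrite('pics/s2.png',cv2.resize(im[100:340,90:410,::-1],(800,600)))
E
```

```text
t: 6.87
tcp_pos: [0.5643, 0.1877, 0.1699]
orientation: [-2.221, -2.22, 0.003]
wrist_force: [0.8, -1.0, -4.4]
width: 0.68
finger_force: 44.7
t: 7.62
tcp_pos: [0.6181, 0.324, 0.1702]
orientation: [-2.221, -2.221, 0.003]
wrist_force: [-0.1, -0.9, -5.5]
width: 0.677
finger_force: 44.9
```

View pics/w2.png

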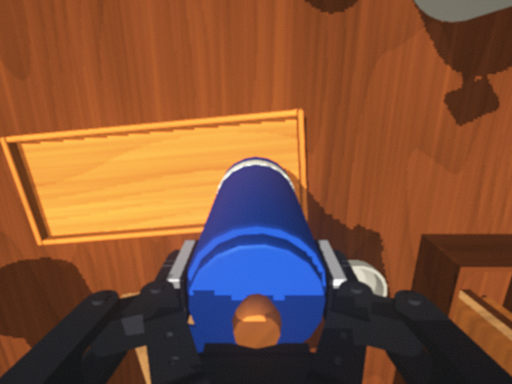

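The tray lies well in line, with its +x wall at column about 300 and the canister foot at column 257. I'll shift 5 mm inward and lower.

```bash
python3 -m crank '[[0,-0.5,0.5,0],[0,0,1.5,0],[0,0,2,0],[0,0,1.4,0],[0,0,0.6,0],[0,0,0.3,0],[0,0,0,0],[0,0,0,0]]'; python3 -m crank '[[0,0,0.2,0],[0,0,0.15,0],[0,0,0,0]]';  python3 -m crank '[[0,0,0.1,0],[0,0,0.1,0],[0,0,0,0]]'
```

```text
t: 8.38
tcp_pos: [0.614, 0.3242, 0.1095]
orientation: [2.221, 2.221, 0.002]
wrist_force: [0.3, -0.5, -5.4]
width: 0.681
finger_force: 45.0
t: 8.63
tcp_pos: [0.6135, 0.3244, 0.1048]
orientation: [2.221, 2.221, 0.0]
wrist_force: [-0.2, 0.5, -6.2]
width: 0.682
finger_force: 45.0
t: 8.88
tcp_pos: [0.6134, 0.3244, 0.1026]
orientation: [-2.221, -2.221, 0.0]
wrist_force: [-0.8, -0.4, -4.5]
width: 0.679
finger_force: 45.0
```

```bash
python3 -m crank '[[0,0,0.1,0],[0,0,0,0],[0,0,0,0]]'; python3 -m crank '[[0,0,0.1,0],[0,0,0,0],[0,0,0,0]]'
```

```text
t: 9.13
tcp_pos: [0.6136, 0.3244, 0.1021]
orientation: [2.221, 2.221, 0.001]
wrist_force: [-1.2, -0.2, -3.6]
width: 0.683
finger_force: 45.3
t: 9.38
tcp_pos: [0.6136, 0.3246, 0.102]
orientation: [2.221, 2.221, 0.002]
wrist_force: [-3.7, -1.3, 5.3]
width: 0.677
finger_force: 45.9
```

```bash
python3 -m crank '[[0,0,0,0],[0,0,0,0],[0,0,0,0],[0,0,0,0],[0,0,-0.5,0],[0,0,-2,0],[0,0,-3,0],[0,0,-3,0],[0,0,-2.5,0],[0,0,-1,0]]' 1 40
python3 -m crank '[[-1,-0.2,-0.8,0],[-2.5,-0.6,0,0],[-3.5,-0.8,0,0],[-3.5,-0.8,0,0],[-3.5,-0.8,0,0],[-3.5,-0.8,0,0],[-3.5,-0.8,0,0],[-3.5,-0.8,0,0],[-3,-0.8,0,0],[-2.5,-0.8,0,0]]';python3 -m crank '[[-1.5,-0.66,0,0],[-0.5,0,0,0],[0,0,0,0]]'
python3 - <<'E'
from m import *
im,i=cam('scene');cv2.imwrite('pics/s3.png',cv2.resize(im[100:340,90:410,::-1],(800,600)))
im,i=cam('wrist');print(proj(i,(.538,.0017,.166)))
o=[b for b in blobs(im,(3,100,100),(18,255,255),100) if b[1]<2500];print([(b[0],b[1],onz(i,b[0],.164)) for b in o])
E
```

```text
t: 10.22
tcp_pos: [0.6144, 0.3247, 0.2256]
orientation: [2.219, 2.219, 0.009]
wrist_force: [-0.5, 0.0, 0.3]
width: 1.004
finger_force: 0.0
t: 11.05
tcp_pos: [0.5399, 0.0219, 0.2274]
orientation: [-2.222, -2.219, 0.003]
wrist_force: [0.6, 0.5, 0.4]
width: 0.997
finger_force: 0.0
t: 11.3
tcp_pos: [0.5343, 0.0033, 0.228]
orientation: [-2.223, -2.218, 0.001]
wrist_force: [0.6, 0.4, 0.6]
width: 0.999
finger_force: 0.0
[261.2246 211.7655]
[(array([315.0177,  70.9567]), np.int32(1015), array([0.5724, 0.0991, 0.164 ])), (array([322.8227, 163.7344]), np.int32(1495), array([0.5818, 0.0377, 0.164 ])), (array([273.3774, 305.4113]), np.int32(265), array([ 0.5487, -0.084 ,  0.164 ])), (array([320.0429, 330.3068]), np.int32(2448), array([ 0.5897, -0.1102,  0.164 ])), (array([ 91.2686, 376.1918]), np.int32(417), array([ 0.3815, -0.1629,  0.164 ]))]
```

View pics/s3.png

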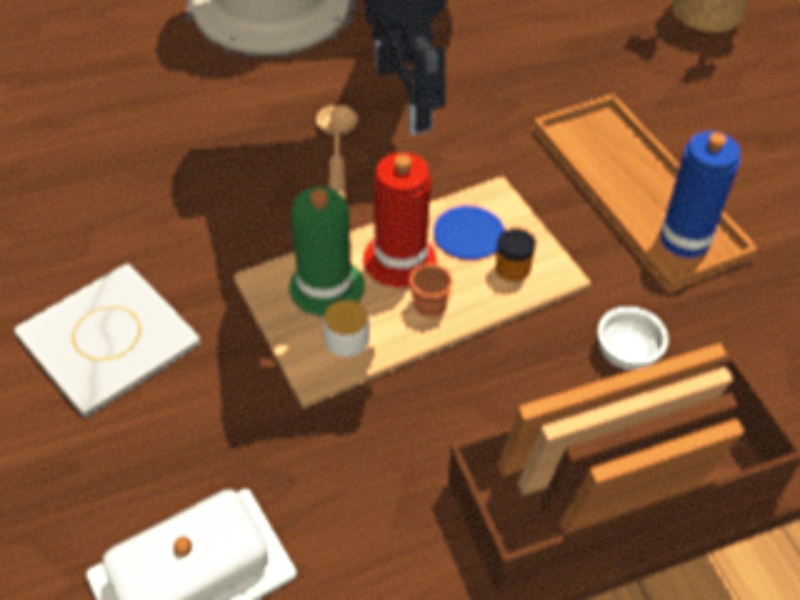

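Blue stands upright in the tray at (700,195), near its far end, and the blue coaster is free. Next, red.

```bash
python3 -m crank '[[-0.15,0.37,0.3,0],[0,0,1.5,0],[0,0,2.5,0],[0,0,2.7,0],[0,0,2.6,0],[0,0,2,0],[0,0,1,0],[0,0,0,0],[0,0,0,0]]' && python3 -m crank '[[0,0,0,0],[0,0,0,0],[0,0,0,0],[0,0,0,0],[0,0,0,0],[0,0,0,0],[0,0,0,0],[0,0,0,0]]' -1 40
```

```text
t: 12.15
tcp_pos: [0.539, 0.0032, 0.1031]
orientation: [2.221, 2.222, 0.0]
wrist_force: [0.2, 0.2, 0.2]
width: 1.004
finger_force: 0.0
t: 12.82
tcp_pos: [0.5391, 0.0028, 0.1042]
orientation: [2.22, 2.22, 0.002]
wrist_force: [-1.9, 0.1, 6.3]
width: 0.685
finger_force: 42.1
```

```bash
python3 -m crank '[[0,0,-0.3,0],[0,0,-1,0],[0,0,-2,0],[0,0,-2,0],[0,0,-0.7,0],[0.6,0,0,0],[1.5,-0.2,0,0],[2.8,-0.2,0,0],[2.8,-0.2,0,0],[2.8,-0.2,0,0]]' && python3 -m crank '[[2.8,-0.2,0,0],[2.8,-0.2,0,0],[2.8,-0.2,0,0],[2.8,-0.2,0,0],[2.8,-0.2,0,0],[2.8,-0.2,0,0],[1.8,-0.2,0,0],[0.8,0,0,0],[0,0,0,0],[0,0,0,0]]'
python3 -m crank '[[0,0,0.5,0],[0,0,1.5,0],[0,0,2,0],[0,0,1.4,0],[0,0,0.6,0],[0,0,0.3,0],[0,0,0,0],[0,0,0,0]]'
```

```text
t: 13.65
tcp_pos: [0.5297, 0.1093, 0.1616]
orientation: [-2.221, -2.22, 0.002]
wrist_force: [0.5, 0.0, -4.4]
width: 0.68
finger_force: 44.2
t: 14.48
tcp_pos: [0.5163, 0.3015, 0.1619]
orientation: [-2.221, -2.222, 0.002]
wrist_force: [0.7, -0.3, -3.3]
width: 0.676
finger_force: 44.2
t: 15.15
tcp_pos: [0.5171, 0.3017, 0.1006]
orientation: [2.221, 2.221, 0.002]
wrist_force: [-0.7, 0.1, -3.8]
width: 0.679
finger_force: 44.3
```

```bash
python3 -m crank '[[0.6,0,0,0],[0.5,0,0.3,0],[0,0,0.2,0],[0,0,0,0]]';  python3 -m crank '[[0,0,0.1,0],[0,0,0.1,0],[0,0,0,0]]'; python3 -m crank '[[0,0,0.1,0],[0,0,0,0],[0,0,0,0]]'; python3 -m crank '[[0,0,0.1,0],[0,0,0,0],[0,0,0,0]]'
```

```text
t: 15.48
tcp_pos: [0.5163, 0.3132, 0.0943]
orientation: [-2.22, -2.222, 0.001]
wrist_force: [-0.2, -0.1, -3.6]
width: 0.681
finger_force: 44.3
t: 15.73
tcp_pos: [0.5166, 0.3129, 0.0933]
orientation: [2.221, 2.221, 0.001]
wrist_force: [-2.2, -0.1, 1.0]
width: 0.683
finger_force: 44.7
t: 15.98
tcp_pos: [0.5166, 0.313, 0.0932]
orientation: [2.221, 2.221, 0.001]
wrist_force: [-4.9, -0.9, 8.7]
width: 0.682
finger_force: 45.6
t: 16.23
tcp_pos: [0.5167, 0.3131, 0.0932]
orientation: [2.221, 2.221, 0.002]
wrist_force: [-7.3, -1.6, 16.5]
width: 0.678
finger_force: 46.3
```

```bash
python3 -m crank '[[0,0,-0.2,0],[0,0,0,0]]'; python3 -m crank '[[0,0,0,0],[0,0,0,0],[0,0,0,0],[0,0,0,0],[0,0,-0.5,0],[0,0,-2,0],[0,0,-3,0],[0,0,-3,0],[0,0,-2.5,0],[0,0,-1,0]]' 1 40
python3 -m crank '[[-1,0,0,0],[-2.5,0.3,0,0],[-3.6,0.3,0,0],[-3.6,0.3,0,0],[-3.6,0.3,0,0],[-3.6,0.3,0,0],[-3.6,0.3,0,0],[-3.6,0.3,0,0],[-3.6,0.3,0,0],[-3.6,0.3,0,0]]';python3 -m crank '[[-3.5,0.3,0,0],[-2.5,0.26,0,0],[-1.2,0,0,0],[-0.5,0,0,0],[0,0,0,0]]'
python3 - <<'E'
from m import *
im,i=cam('wrist');print(robot.sense()['tcp_pos'],proj(i,(.5493,-.0908,.158)))
cv2.imwrite('pics/w4.png',im[:,:,::-1])
E
```

```text
t: 16.4
tcp_pos: [0.5169, 0.3128, 0.0932]
orientation: [2.221, 2.221, 0.001]
wrist_force: [-3.0, 0.7, 6.7]
width: 0.678
finger_force: 45.3
t: 17.23
tcp_pos: [0.5176, 0.3133, 0.2171]
orientation: [2.22, 2.22, 0.009]
wrist_force: [0.6, 0.2, -0.7]
width: 0.996
finger_force: 0.0
t: 18.07
tcp_pos: [0.5425, -0.0123, 0.211]
orientation: [-2.22, -2.219, 0.002]
wrist_force: [0.9, -0.4, -0.2]
width: 1.003
finger_force: 0.0
t: 18.48
tcp_pos: [0.5486, -0.0875, 0.2117]
orientation: [-2.221, -2.219, 0.001]
wrist_force: [0.6, -0.0, -1.0]
width: 1.0
finger_force: 0.0
[ 0.5488 -0.0866  0.212 ] [257.7008 217.1587]
```

View pics/w4.png

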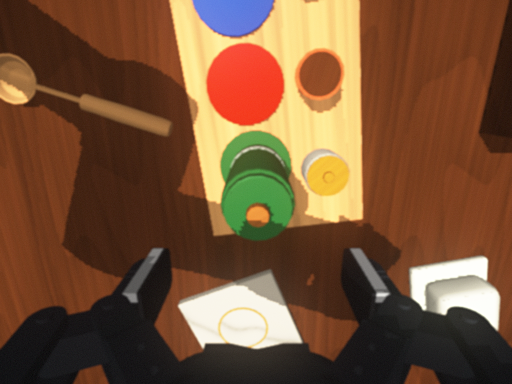

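The green knob at (258,215) is where predicted. I'll grasp it.

```bash
python3 -m crank '[[-0.4,0,0.3,0],[0,0,1.5,0],[0,0,2.5,0],[0,0,2.5,0],[0,0,2.3,0],[0,0,1.7,0],[0,0,1,0],[0,0,0,0],[0,0,0,0]]' && python3 -m crank '[[0,0,0,0],[0,0,0,0],[0,0,0,0],[0,0,0,0],[0,0,0,0],[0,0,0,0],[0,0,0,0],[0,0,0,0]]' -1 40
python3 -m crank '[[0,0,-0.3,0],[0,0,-1,0],[0,0,-2,0],[0,0,-2,0],[0,0,-0.7,0],[0.6,-0.2,0,0],[1.5,-0.5,0,0],[2.8,-0.9,0,0],[2.8,-0.9,0,0],[2.8,-0.9,0,0]]' && python3 -m crank '[[2.8,-0.9,0,0],[2.8,-0.9,0,0],[2.8,-0.9,0,0],[2.8,-0.9,0,0],[2.8,-0.9,0,0],[2.8,-0.9,0,0],[2.8,-0.9,0,0],[2.8,-0.9,0,0],[2.8,-0.9,0,0],[2.5,-0.9,0,0]]';python3 -m crank '[[1.4,-0.5,0,0],[0.5,0,0,0],[0,0,0,0],[0,0,0,0]]'
```

```text
t: 19.28
tcp_pos: [0.5494, -0.0907, 0.0952]
orientation: [2.22, 2.222, 0.0]
wrist_force: [1.1, -0.3, 0.2]
width: 1.004
finger_force: 0.0
t: 19.95
tcp_pos: [0.5497, -0.0913, 0.0961]
orientation: [2.22, 2.22, 0.001]
wrist_force: [-2.4, 0.6, 5.4]
width: 0.686
finger_force: 42.8
t: 20.78
tcp_pos: [0.5133, 0.0159, 0.1533]
orientation: [-2.22, -2.219, 0.002]
wrist_force: [0.5, 0.1, -4.8]
width: 0.682
finger_force: 44.7
t: 21.62
tcp_pos: [0.4228, 0.2927, 0.1535]
orientation: [-2.22, -2.221, 0.004]
wrist_force: [-0.0, 1.1, -5.7]
width: 0.678
finger_force: 44.7
t: 21.95
tcp_pos: [0.4196, 0.3095, 0.1541]
orientation: [-2.221, -2.222, 0.002]
wrist_force: [-0.1, 0.2, -5.2]
width: 0.682
finger_force: 44.6
```

```bash
python3 -m crank '[[-0.3,0,0.5,0],[0,0,1.5,0],[0,0,2,0],[0,0,1.4,0],[0,0,0.7,0],[0,0,0.4,0],[0,0,0.2,0],[0,0,0,0],[0,0,0,0]]'; python3 -m crank '[[0,0,0.1,0],[0,0,0.1,0],[0,0,0,0],[0,0,0,0]]'; python3 -m crank '[[0,0,0.1,0],[0,0,0,0],[0,0,0,0]]'
```

```text
t: 22.7
tcp_pos: [0.4206, 0.3068, 0.0884]
orientation: [2.221, 2.221, 0.002]
wrist_force: [0.1, -0.8, -5.3]
width: 0.681
finger_force: 44.7
t: 23.03
tcp_pos: [0.4202, 0.3069, 0.0859]
orientation: [2.221, 2.221, 0.0]
wrist_force: [0.4, -0.8, -5.8]
width: 0.681
finger_force: 44.7
t: 23.28
tcp_pos: [0.4203, 0.307, 0.0852]
orientation: [2.221, 2.221, 0.001]
wrist_force: [-1.5, 0.5, 0.3]
width: 0.683
finger_force: 44.9
```

```bash
python3 -m crank '[[0,0,0,0],[0,0,0,0],[0,0,0,0],[0,0,0,0],[0,0,-0.5,0],[0,0,-2,0],[0,0,-3,0],[0,0,-3,0],[0,0,-3,0],[0,0,-2.5,0]]' 1 40
python3 -m crank '[[-1,0.4,-0.5,0],[-2.5,1,0,0],[-3.4,1.4,0,0],[-3.4,1.4,0,0],[-3.4,1.4,0,0],[-3.4,1.4,0,0],[-3.4,1.4,0,0],[-3.4,1.4,0,0],[-3.4,1.4,0,0],[-3.4,1.4,0,0]]';python3 -m crank '[[-2.4,1,0,0],[-1,0.4,0,0],[0,0,0,0],[0,0,0,0]]'
python3 - <<'E'
from m import *
I={n:cam(n) for n in['wrist','scene','top']}
cv2.imwrite('pics/s5.png',cv2.resize(I['scene'][0][100:340,90:410,::-1],(800,600)))
cv2.imwrite('pics/w5.png',I['wrist'][0][:,:,::-1]);cv2.imwrite('pics/t5.png',I['top'][0][:,:,::-1])
C={'green':((40,100,40),(85,255,255)),'red':((0,200,60),(5,255,255)),'blue':((105,150,60),(125,255,255))}
for k,(lo,hi) in C.items():
    rs=[]
    for n,(im,i) in I.items():
        m=cv2.inRange(cv2.cvtColor(im,cv2.COLOR_RGB2HSV),np.array(lo),np.array(hi))
        cn,_=cv2.findContours(m,cv2.RETR_EXTERNAL,cv2.CHAIN_APPROX_NONE)
        for c in cn:
            if cv2.contourArea(c)>150:
                e=cv2.fitEllipse(c);X=onz(i,e[0],.017);print(k,n,np.round(e[0],1),np.round(e[1],1),int(cv2.contourArea(c)),X[:2],[round(2*abs(a)/2,1) for a in ()])
                if .48<X[0]<.6 and abs(X[1])<.13: rs.append(ray(i,e[0]))
    if len(rs)>1: print('  tri',*tri(rs))
for n in ('wrist','scene','top'):
    r=robot.tip_of('pot',n);print(n,[(x['point'],round(x['confidence'],2),onz(I[n][1],x['point'],.012)[:2]) for x in r[:1]])
    print('lid',[(b[0],b[1],onz(I[n][1],b[0],.05)[:2]) for b in blobs(I[n][0],(19,130,100),(30,255,255),60)if b[1]<4000])
E
```

```text
t: 24.12
tcp_pos: [0.4203, 0.3069, 0.2275]
orientation: [2.221, 2.221, 0.003]
wrist_force: [1.2, 0.2, 0.0]
width: 1.001
finger_force: 0.0
t: 24.95
tcp_pos: [0.5464, -0.0023, 0.2296]
orientation: [-2.222, -2.221, 0.0]
wrist_force: [-0.1, 0.7, -0.0]
width: 1.001
finger_force: 0.0
t: 25.28
tcp_pos: [0.5598, -0.0337, 0.2295]
orientation: [-2.221, -2.22, 0.0]
wrist_force: [0.6, 0.2, 0.3]
width: 1.002
finger_force: 0.0
green wrist [246.6 203. ] [58.4 62.1] 2847 [ 0.5473 -0.0854] []
green scene [219.7 213.5] [20.3 28.9] 441 [ 0.5468 -0.0895] []
green scene [331.1 135.2] [19.8 36.9] 534 [0.3481 0.3578] []
green scene [467.1 127.2] [26.6 53.4] 1042 [0.4634 0.8177] []
green scene [88.2 55.1] [ 56.3 258.2] 8529 [-0.4321 -0.3396] []
green scene [296.7  21.4] [23.9 53.9] 938 [-0.439  0.592] []
green top [122.7 251.9] [23.4 30.2] 498 [0.4199 0.3373] []
green top [  5.5 178.4] [13.6 23.3] 200 [0.6203 0.6737] []
  tri [ 0.5463 -0.0878  0.0146] [np.float64(0.0017470732918777247), np.float64(0.001747073291877732)]
red wrist [236.5 132.7] [66.6 68.3] 3572 [0.5363 0.0035] []
red scene [ 62.8 295.1] [31.
[... 572 characters left out ...]
7706]), np.int32(715), array([ 0.6254, -0.084 ]))]
scene [([227.3, 235.9], 0.89, array([ 0.623 , -0.0927]))]
lid [(array([410.9034,  32.1884]), np.int32(207), array([-0.1257,  0.988 ])), (array([394.2115,  66.3942]), np.int32(104), array([0.0917, 0.7605])), (array([468.    , 120.0745]), np.int32(94), array([0.4635, 0.8049])), (array([444.9898, 166.9863]), np.int32(293), array([0.6262, 0.5857])), (array([228.6061, 225.897 ]), np.int32(165), array([ 0.6211, -0.0874])), (array([ 60.1332, 290.5618]), np.int32(623), array([ 0.6693, -0.5027]))]
top []
lid [(array([435.9426, 143.7382]), np.int32(401), array([ 0.7138, -0.5132])), (array([ 39.2563, 157.201 ]), np.int32(398), array([0.6726, 0.5676]))]
```

View pics/w5.png

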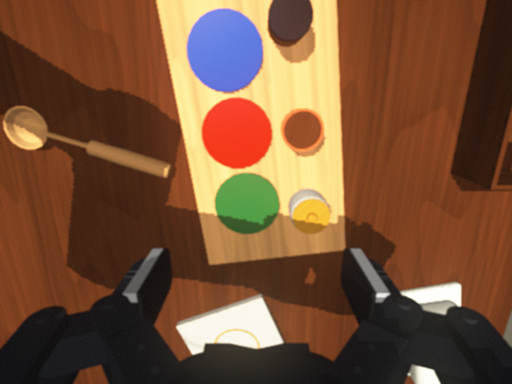

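View pics/s5.png

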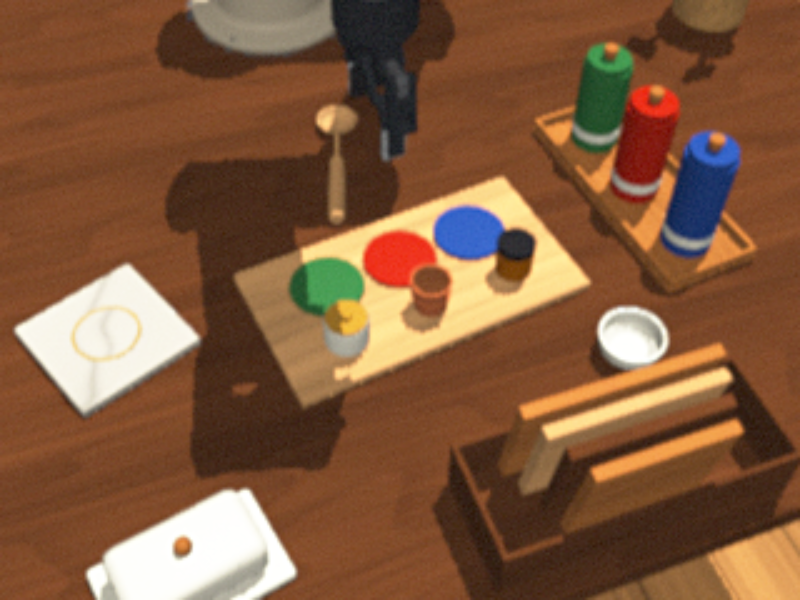

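All coasters are free, the three canisters stand upright in the tray, and the pot is undisturbed at wrist-view (310,212). Now the pot.

```bash
python3 -m crank '[[-1.5,2,0,0],[-2.4,3,0.5,0],[-1.5,1.4,2,0],[0,0,3,0],[0,0,3,0],[0,0,3,0],[0,0,3,0],[0,0,2.5,0],[0,0,1.2,0],[0,0,0,0]]';python3 -m crank '[[0,0,0,0],[0,0,0,0]]'
python3 - <<'E'
from m import *
im,i=cam('wrist');cv2.imwrite('pics/w6.png',im[:,:,::-1])
print('lid',[(b[0],b[1],onz(i,b[0],.05)[:2]) for b in blobs(im,(19,130,100),(30,255,255),300)])
E
```

```text
t: 26.42
tcp_pos: [0.6229, -0.0874, 0.0453]
orientation: [-2.218, -2.219, 0.003]
wrist_force: [0.6, 0.0, -0.7]
width: 0.999
finger_force: 0.0
t: 26.58
tcp_pos: [0.6252, -0.0883, 0.0498]
orientation: [2.219, 2.22, 0.002]
wrist_force: [0.0, -0.2, 0.7]
width: 0.996
finger_force: 0.0
lid [(array([292.0133,  32.3588]), np.int32(301), array([0.6402, 0.0177])), (array([309.3819,  30.8432]), np.int32(542), array([0.6476, 0.0183])), (array([185.4808, 146.4668]), np.int32(572), array([ 0.5908, -0.0315])), (array([254.1094, 237.5958]), np.int32(2358), array([ 0.6237, -0.0803]))]
```

View pics/w6.png

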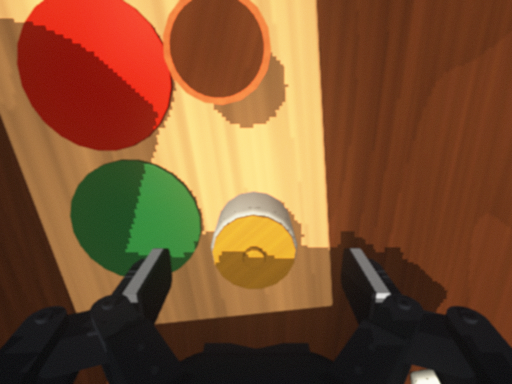

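The pot is centred between the fingers at (254,238), and the wrist view puts it slightly +y. I'll shift 3 mm and descend.

```bash
python3 -m crank '[[0.3,-0.1,0.5,0],[0,0,1,0],[0,0,0.9,0],[0,0,0.4,0],[0,0,0,0],[0,0,0,0],[0,0,0,0]]'
```

```text
t: 27.22
tcp_pos: [0.6234, -0.0853, 0.02]
orientation: [2.221, 2.221, 0.0]
wrist_force: [0.7, 0.1, 0.5]
width: 1.003
finger_force: 0.0
```

```bash
python3 -m crank '[[0,0,0,0],[0,0,0,0],[0,0,0,0],[0,0,0,0],[0,0,0,0],[0,0,0,0],[0,0,0,0],[0,0,0,0],[0,0,0,0]]' -1 30
```

```text
t: 27.97
tcp_pos: [0.6234, -0.0853, 0.0203]
orientation: [2.221, 2.221, 0.0]
wrist_force: [-1.3, 0.2, 5.9]
width: 0.553
finger_force: 31.3
```

```bash
python3 -m crank '[[0,0,-0.4,0],[0,0,-1.5,0],[0,0,-2.4,0],[0,0,-1.7,0],[-0.6,-0.2,0,0],[-2,-0.8,0,0],[-3,-1.2,0,0],[-3,-1.2,0,0],[-3,-1.2,0,0],[-3,-1.2,0,0]]';python3 -m crank '[[-3,-1.2,0,0],[-3,-1.2,0,0],[-2,-0.8,0,0],[-1,-0.4,0,0],[-0.5,-0.3,0,0],[0,0,0,0],[0,0,0,0]]'
python3 - <<'E'
from m import *
im,i=cam('wrist');cv2.imwrite('pics/w7.png',im[:,:,::-1])
I={n:cam(n) for n in['scene','top']}
cv2.imwrite('pics/t7.png',I['top'][0][:,:,::-1])
C={'green':((40,100,40),(85,255,255)),'red':((0,200,60),(5,255,255)),'blue':((105,150,60),(125,255,255))}
for k,(lo,hi) in C.items():
    rs=[]
    for n,(im,i) in I.items():
        m=cv2.inRange(cv2.cvtColor(im,cv2.COLOR_RGB2HSV),np.array(lo),np.array(hi))
        cn,_=cv2.findContours(m,cv2.RETR_EXTERNAL,cv2.CHAIN_APPROX_NONE)
        for c in cn:
            if cv2.contourArea(c)>150:
                e=cv2.fitEllipse(c);X=onz(i,e[0],.017)
                if .48<X[0]<.6 and abs(X[1])<.13: rs.append(ray(i,e[0]));print(k,n,np.round(e[0],1),np.round(e[1],1),X[:2])
    if len(rs)>1: print('  tri',*tri(rs))
E
```

```text
t: 28.8
tcp_pos: [0.5637, -0.2324, 0.0784]
orientation: [-2.22, -2.22, 0.001]
wrist_force: [0.6, -0.1, -1.6]
width: 0.554
finger_force: 31.3
t: 29.38
tcp_pos: [0.5264, -0.3251, 0.0794]
orientation: [-2.22, -2.222, -0.0]
wrist_force: [1.1, 0.5, -1.0]
width: 0.553
finger_force: 31.3
green scene [220.2 214.2] [21.9 28.5] [ 0.5497 -0.0891]
green top [280.7 205.3] [28.3 28.6] [ 0.5471 -0.0881]
  tri [ 0.5475 -0.0884  0.0142] [np.float64(0.0001268345706127027), np.float64(0.00012683457061270158)]
red scene [248.4 202.7] [19.5 26.5] [ 0.5362 -0.0019]
red top [248.1 209.1] [28.3 28.4] [0.5363 0.0012]
  tri [ 0.5359 -0.0002  0.0162] [np.float64(0.0014961555191379324), np.float64(0.0014961555191378704)]
blue scene [276.9 192.7] [18.7 25.9] [0.5276 0.0886]
blue top [215.6 213.2] [28.  28.3] [0.525 0.09 ]
  tri [0.5252 0.0901 0.0141] [np.float64(0.0002796457034215205), np.float64(0.0002796457034215388)]
```

View pics/w7.png

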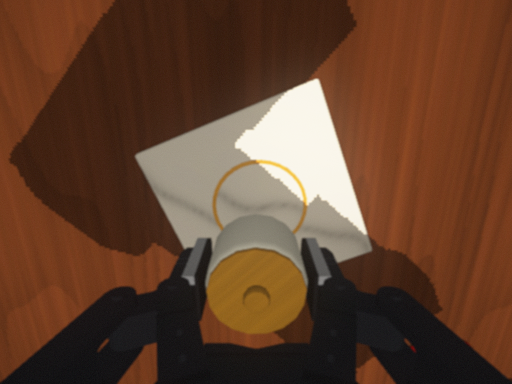

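Pot is held upright between the pads at (257,290). The ring, centred about (260,204), shows behind it.

```bash
python3 - <<'E'
from m import *
i={k:np.array(v) if k in'Rt' else v for k,v in robot.camera_info('wrist').items()}
print(robot.sense()['tcp_pos'],'ring',onz(i,(260,204),.012),'lid',onz(i,(257,290),.112),'knob',onz(i,(257,296),.117))
E
```

```text
[ 0.5267 -0.325   0.0797] ring [ 0.5293 -0.3234  0.012 ] lid [ 0.5267 -0.3262  0.112 ] knob [ 0.5266 -0.3255  0.117 ]
```

```bash
python3 -m crank '[[0,0.2,0.5,0],[0,0,1.5,0],[0,0,1.8,0],[0,0,1,0],[0,0,0.5,0],[0,0,0.2,0],[0,0,0,0],[0,0,0,0]]'; python3 -m crank '[[0,0,0.15,0],[0,0,0.1,0],[0,0,0,0],[0,0,0,0]]';python3 -m crank '[[0,0,0.1,0],[0,0,0.1,0],[0,0,0,0],[0,0,0,0]]'
```

```text
t: 30.2
tcp_pos: [0.5286, -0.3264, 0.0255]
orientation: [2.22, 2.221, 0.0]
wrist_force: [0.2, -1.4, -1.8]
width: 0.553
finger_force: 31.3
t: 30.53
tcp_pos: [0.5282, -0.3262, 0.0224]
orientation: [2.221, 2.221, -0.0]
wrist_force: [-1.1, 0.3, -1.4]
width: 0.554
finger_force: 31.3
t: 30.87
tcp_pos: [0.5282, -0.3262, 0.0203]
orientation: [2.221, 2.221, 0.0]
wrist_force: [0.1, 0.1, -1.1]
width: 0.551
finger_force: 31.4
```

```bash
python3 -m crank '[[0,0,0.1,0],[0,0,0,0],[0,0,0,0]]'
```

```text
t: 31.12
tcp_pos: [0.5283, -0.3262, 0.0203]
orientation: [2.221, 2.221, -0.0]
wrist_force: [-2.5, 1.6, 8.2]
width: 0.554
finger_force: 32.0
```

```bash
python3 -m crank '[[0,0,-0.05,0],[0,0,0,0],[0,0,0,0],[0,0,0,0],[0,0,0,0],[0,0,-0.5,0],[0,0,-2,0],[0,0,-3,0],[0,0,-3.5,0],[0,0,-3.5,0]]' 1 40
python3 -m crank '[[0.8,0,-3.5,0],[2,-0.3,-3,0],[3.5,-0.6,-1.5,0],[3.5,-0.6,-0.5,0],[3.5,-0.6,0,0],[3.5,-0.6,0,0],[3.5,-0.6,0,0],[3.5,-0.6,0,0],[3.5,-0.6,0,0],[3.5,-0.6,0,0]]'
python3 -m crank '[[3.5,-0.6,0,0],[3.5,-0.6,0,0],[3.5,-0.6,0,0],[3.5,-0.6,0,0],[3.5,-0.6,0,0],[3.5,-0.6,0,0],[3.5,-0.6,0,0],[3.5,-0.6,0,0],[2,-0.6,0,0],[1,-0.3,0,0]]';python3 -m crank '[[0,0,0,0],[0,0,0,0]]'
python3 - <<'E'
from m import *
im,i=cam('wrist');cv2.imwrite('pics/w8.png',im[:,:,::-1]);print(proj(i,(.4203,.307,.145)))
I={n:cam(n) for n in['scene','top']}
print(*tri([ray(I['scene'][1],robot.tip_of('pot','scene')[0]['point']),ray(I['top'][1],robot.tip_of('pot','top')[0]['point'])]))
cv2.imwrite('pics/s8.png',cv2.resize(I['scene'][0][180:300,80:240,::-1],(480,360),interpolation=cv2.INTER_CUBIC))
E
```

```text
t: 31.95
tcp_pos: [0.5279, -0.3259, 0.1464]
orientation: [-2.221, -2.221, -0.0]
wrist_force: [0.5, 0.1, 0.4]
width: 1.002
finger_force: 0.0
t: 32.78
tcp_pos: [0.4765, -0.0166, 0.2303]
orientation: [2.221, 2.221, 0.001]
wrist_force: [0.1, -1.0, 0.5]
width: 0.999
finger_force: 0.0
t: 33.62
tcp_pos: [0.4192, 0.294, 0.2301]
orientation: [-2.218, -2.224, -0.001]
wrist_force: [0.1, 0.1, 0.0]
width: 1.002
finger_force: 0.0
t: 33.78
tcp_pos: [0.4203, 0.2913, 0.2299]
orientation: [2.221, 2.222, -0.0]
wrist_force: [0.9, 0.4, -0.0]
width: 1.005
finger_force: 0.0
[256.4639 179.6736]
[ 0.5272 -0.3311  0.0188] [np.float64(0.0024529526024156876), np.float64(0.002452952602415758)]
```

View pics/w8.png

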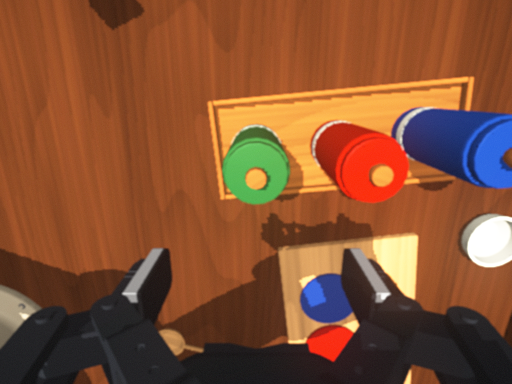

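View pics/s8.png

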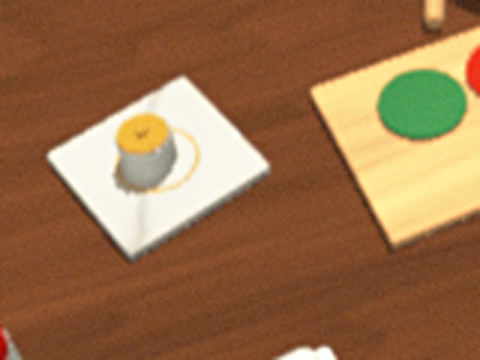

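The pot stands upright, but the ring shows more on its +y side, so it may be off-centre. I'll measure that.

```bash
python3 - <<'E'
from m import *
I={n:cam(n) for n in['scene','top']}
P={}
for n,(im,i) in I.items():
    for b in blobs(im,(19,130,100),(30,255,255),80):
        X=onz(i,b[0],.052)
        if abs(X[1]+.33)<.05 and abs(X[0]-.53)<.06: P[n]=b[0];print(n,b,X)
if len(P)==2: print(tri([ray(I[n][1],P[n]) for n in P]))
a=cv2.resize(I['top'][0][170:260,310:420,::-1],(550,450),interpolation=cv2.INTER_CUBIC);cv2.imwrite('pics/t9.png',a)
for n in I:
  for q in('pot','board'): r=robot.tip_of(q,n);print(n,q,[(x['point'],round(x['confidence'],2),onz(I[n][1],x['point'],.012)[:2]) for x in r[:1]])
E
```

```text
scene (array([126.9813, 224.0125]), np.int32(160), array([119, 218,  17,  13], dtype=int32)) [ 0.5291 -0.3308  0.052 ]
top (array([372.9563, 210.9515]), np.int32(206), array([365, 203,  16,  17], dtype=int32)) [ 0.5278 -0.3303  0.052 ]
(array([ 0.528 , -0.3308,  0.0507]), [np.float64(9.983514346516715e-05), np.float64(9.983514346506236e-05)])
scene pot [([129.6, 231.5], 0.61, array([ 0.522 , -0.3312]))]
scene board [([133.7, 237.8], 0.78, array([ 0.5463, -0.3246]))]
top pot [([370.0, 214.1], 0.71, array([ 0.5239, -0.3341]))]
top board [([366.7, 210.9], 0.95, array([ 0.5327, -0.3254]))]
```

View pics/t9.png

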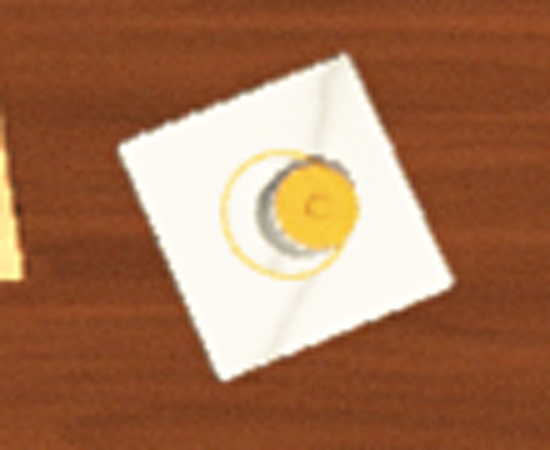

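The pot is about 5 mm off-centre towards -y: lid at (0.528,-0.331) against ring centre (0.5275,-0.326). It's inside the ring, but I'll recentre it now while the canisters wait.

```bash
python3 -m crank '[[-1,0.2,0,0],[-2.2,0.4,0,0],[-3.5,0.6,0,0],[-3.5,0.6,0,0],[-3.5,0.6,0,0],[-3.5,0.6,0,0],[-3.5,0.6,0,0],[-3.5,0.6,0,0],[-3.5,0.6,0,0],[-3.5,0.6,0,0]]';python3 -m crank '[[-3.5,0.6,0,0],[-3.5,0.6,0,0],[-3.5,0.6,0,0],[-3.5,0.6,0,0],[-3.5,0.6,0,0],[-3.5,0.6,0,0],[-3.5,0.6,0,0],[-3.5,0.6,0,0],[-2,0.4,0,0],[-1,0.2,0,0]]';python3 -m crank '[[0,0,1,0],[0,0,2.5,0],[0,0,3.5,0],[0,0,3.5,0],[0,0,3,0],[0,0,1.5,0],[0,0,0,0],[0,0,0,0],[0,0,0,0]]'
```

```text
t: 35.17
tcp_pos: [0.4739, -0.0225, 0.23]
orientation: [2.221, 2.221, 0.0]
wrist_force: [0.9, -1.3, -0.3]
width: 0.998
finger_force: 0.0
t: 36.0
tcp_pos: [0.5273, -0.3336, 0.2291]
orientation: [-2.224, -2.218, 0.001]
wrist_force: [-1.1, 1.3, -1.2]
width: 1.006
finger_force: 0.0
t: 36.75
tcp_pos: [0.5286, -0.3303, 0.0813]
orientation: [2.219, 2.22, 0.0]
wrist_force: [-0.7, 0.3, -0.5]
width: 1.003
finger_force: 0.0
```

```bash
python3 -m crank '[[0,0,1,0],[0,0,1.8,0],[0,0,1.7,0],[0,0,1,0],[0,0,0.5,0],[0,0,0,0],[0,0,0,0]]';python3 -m crank '[[0,0,0,0],[0,0,0,0],[0,0,0,0],[0,0,0,0],[0,0,0,0],[0,0,0,0],[0,0,0,0],[0,0,0,0],[0,0,0,0]]' -1 30; python3 -m crank '[[0,0,-0.3,0],[0,0,-0.6,0],[0,0,0,0],[0.25,-0.05,0,0],[0.25,0,0,0],[0,0,0,0],[0,0,0,0]]'
```

```text
t: 37.33
tcp_pos: [0.5285, -0.3304, 0.0205]
orientation: [2.221, 2.221, 0.0]
wrist_force: [0.5, 0.7, -0.6]
width: 1.003
finger_force: 0.0
t: 38.08
tcp_pos: [0.5284, -0.3304, 0.0207]
orientation: [2.221, 2.221, -0.0]
wrist_force: [-1.1, 0.5, 6.5]
width: 0.549
finger_force: 31.0
t: 38.67
tcp_pos: [0.5276, -0.3249, 0.0286]
orientation: [-2.221, -2.221, 0.0]
wrist_force: [0.4, -0.4, -1.4]
width: 0.55
finger_force: 31.2
```

```bash
python3 -m crank '[[0,0,0.3,0],[0,0,0.2,0],[0,0,0.1,0],[0,0,0.1,0],[0,0,0,0],[0,0,0,0]]';python3 -m crank '[[0,0,0.1,0],[0,0,0,0],[0,0,0,0]]'
```

```text
t: 39.17
tcp_pos: [0.5277, -0.3252, 0.0217]
orientation: [-2.221, -2.221, -0.0]
wrist_force: [0.4, 0.1, -1.0]
width: 0.553
finger_force: 31.2
t: 39.42
tcp_pos: [0.5277, -0.3252, 0.0208]
orientation: [2.221, 2.221, 0.0]
wrist_force: [-0.3, -0.6, -1.8]
width: 0.551
finger_force: 31.2
```

```bash
python3 -m crank '[[0,0,0.06,0],[0,0,0,0],[0,0,0,0]]'; python3 -m crank '[[0,0,0,0],[0,0,0,0],[0,0,0,0],[0,0,0,0],[0,0,0,0],[0,0,-0.5,0],[0,0,-2,0],[0,0,-3,0],[0,0,-3.5,0],[0,0,-3.5,0]]' 1 40
python3 -m crank '[[0.8,0,-3.5,0],[2,-0.3,-3,0],[3.5,-0.6,-1.5,0],[3.5,-0.6,-0.5,0],[3.5,-0.6,0,0],[3.5,-0.6,0,0],[3.5,-0.6,0,0],[3.5,-0.6,0,0],[3.5,-0.6,0,0],[3.5,-0.6,0,0]]'
python3 -m crank '[[3.5,-0.6,0,0],[3.5,-0.6,0,0],[3.5,-0.6,0,0],[3.5,-0.6,0,0],[3.5,-0.6,0,0],[3.5,-0.6,0,0],[3.5,-0.6,0,0],[3.5,-0.6,0,0],[2.4,-0.5,0,0],[1.3,-0.3,0,0]]';python3 -m crank '[[0.6,0,0,0],[0.1,0,0,0],[0,0,0,0],[0,0,0,0]]'
cat > k.py <<'E'
from m import *
# knob / lid positions from both fixed cameras, nearest to guess
def knobs(G):
    I={n:cam(n) for n in['scene','top']}
    for k,X in G.items():
        rs=[];px=[]
        lo,hi=((19,130,100),(30,255,255)) if k=='pot' else ((3,100,100),(18,235,255))
        for n,(im,i) in I.items():
            p=proj(i,X);b=[b for b in blobs(im,lo,hi,12) if np.linalg.norm(b[0]-p)<8 and b[1]<260]
            if b: b=min(b,key=lambda b:np.linalg.norm(b[0]-p));rs.append(ray(i,b[0]));px.append((n,b[1],onz(i,b[0],X[2])[:2]))
        print(k,tri(rs)[0] if len(rs)==2 else None,px)
E
python3 -c "
from k import *
knobs({'pot':(.528,-.326,.051),'green':(.4203,.307,.143),'red':(.5167,.313,.151),'blue':(.6136,.3246,.159)})"
```

```text
t: 39.67
tcp_pos: [0.5277, -0.3252, 0.0206]
orientation: [2.221, 2.221, -0.0]
wrist_force: [-2.0, 0.4, 5.9]
width: 0.545
finger_force: 31.6
t: 40.5
tcp_pos: [0.5274, -0.3249, 0.1468]
orientation: [-2.221, -2.221, 0.0]
wrist_force: [-0.3, -0.3, 0.3]
width: 0.997
finger_force: 0.0
t: 41.33
tcp_pos: [0.476, -0.0156, 0.2307]
orientation: [2.221, 2.221, 0.001]
wrist_force: [0.5, 0.7, 0.1]
width: 1.0
finger_force: 0.0
t: 42.17
tcp_pos: [0.4196, 0.3024, 0.2305]
orientation: [-2.219, -2.224, -0.001]
wrist_force: [-0.5, -0.3, -0.3]
width: 1.003
finger_force: 0.0
t: 42.5
tcp_pos: [0.4211, 0.306, 0.2303]
orientation: [2.223, 2.22, -0.0]
wrist_force: [0.0, 0.1, 0.3]
width: 1.002
finger_force: 0.0
pot [ 0.5274 -0.3259  0.0505] [('scene', np.int32(151), array([ 0.5279, -0.3258])), ('top', np.int32(211), array([ 0.5274, -0.3258]))]
green None [('top', np.int32(39), array([0.4203, 0.3083]))]
red None []
blue None [('top', np.int32(38), array([0.6141, 0.3277]))]
```

The pot is now centred in the ring. Next I fetch green back.

```bash
python3 -m crank '[[0.1,-0.1,0.6,0],[0,0,2,0],[0,0,3,0],[0,0,3,0],[0,0,2.8,0],[0,0,2,0],[0,0,1.2,0],[0,0,0,0],[0,0,0,0],[0,0,0,0]]' && python3 -m crank '[[0,0,0,0],[0,0,0,0],[0,0,0,0],[0,0,0,0],[0,0,0,0],[0,0,0,0],[0,0,0,0],[0,0,0,0]]' -1 40
```

```text
t: 43.43
tcp_pos: [0.4195, 0.3075, 0.084]
orientation: [-2.222, -2.221, 0.001]
wrist_force: [-0.8, -0.8, 0.7]
width: 0.997
finger_force: 0.4
t: 44.1
tcp_pos: [0.4213, 0.3088, 0.0871]
orientation: [2.22, 2.22, 0.009]
wrist_force: [-4.4, -0.3, 22.4]
width: 0.685
finger_force: 37.8
```

```bash
python3 -m crank '[[0,0,-0.4,0],[0,0,-1,0],[0,0,-2,0],[0,0,-2,0],[0,0,-1.6,0],[-0.6,0.2,0,0],[-1.5,0.5,0,0],[-2.8,0.9,0,0],[-2.8,0.9,0,0],[-2.8,0.9,0,0]]' && python3 -m crank '[[-2.8,0.9,0,0],[-2.8,0.9,0,0],[-2.8,0.9,0,0],[-2.8,0.9,0,0],[-2.8,0.9,0,0],[-2.8,0.9,0,0],[-2.8,0.9,0,0],[-2.8,0.9,0,0],[-2.8,0.9,0,0],[-2.4,0.9,0,0]]';python3 -m crank '[[-1.4,0.2,0,0],[-0.5,0,0,0],[0,0,0,0],[0,0,0,0],[0,0,0,0]]'
```

```text
t: 44.93
tcp_pos: [0.4531, 0.2011, 0.1528]
orientation: [-2.22, -2.221, 0.003]
wrist_force: [0.5, 0.1, -5.7]
width: 0.68
finger_force: 44.7
t: 45.77
tcp_pos: [0.543, -0.0754, 0.1526]
orientation: [-2.221, -2.219, 0.002]
wrist_force: [0.8, 0.6, -4.4]
width: 0.676
finger_force: 44.7
t: 46.18
tcp_pos: [0.5453, -0.091, 0.154]
orientation: [-2.22, -2.222, 0.0]
wrist_force: [-0.2, 0.0, -5.0]
width: 0.679
finger_force: 44.9
```

```bash
python3 -m crank '[[0.25,0.2,0.5,0],[0,0,1.3,0],[0,0,1.5,0],[0,0,1,0],[0,0,0.5,0],[0,0,0.3,0],[0,0,0,0],[0,0,0,0]]'; python3 -c "
from k import *
knobs({'green':(.5475,-.0885,.159)})"; python3 -m crank '[[0,0,0.1,0],[0,0,0.1,0],[0,0,0,0]]'
```

```text
t: 46.85
tcp_pos: [0.548, -0.0897, 0.1037]
orientation: [2.221, 2.221, 0.001]
wrist_force: [0.9, -0.3, -4.7]
width: 0.683
finger_force: 44.9
green None []
t: 47.2
tcp_pos: [0.5476, -0.0896, 0.1011]
orientation: [-2.221, -2.221, 0.0]
wrist_force: [-0.4, -0.0, -5.2]
width: 0.682
finger_force: 44.9
```

```bash
python3 -m crank '[[0.1,0,0.1,0],[0,0,0.1,0],[0,0,0,0],[0,0,0,0]]';  python3 -m crank '[[0,0,0.1,0],[0,0,0,0],[0,0,0,0]]'
```

```text
t: 47.53
tcp_pos: [0.5477, -0.0886, 0.0991]
orientation: [-2.221, -2.221, 0.0]
wrist_force: [-0.6, -0.1, -4.8]
width: 0.682
finger_force: 44.9
t: 47.78
tcp_pos: [0.5478, -0.0888, 0.0985]
orientation: [2.221, 2.221, 0.0]
wrist_force: [-1.4, 0.7, -1.2]
width: 0.68
finger_force: 45.2
```

```bash
python3 -m crank '[[0,0,0.06,0],[0,0,0,0]]'; python3 -m crank '[[0,0,0,0],[0,0,0,0],[0,0,0,0],[0,0,0,0],[0,0,-0.5,0],[0,0,-2,0],[0,0,-3,0],[0,0,-3,0],[0,0,-3,0],[0,0,-1.5,0]]' 1 40
python3 -m crank '[[1,0,0,0],[2.5,-0.2,0,0],[3.6,-0.3,0,0],[3.6,-0.3,0,0],[3.6,-0.3,0,0],[3.6,-0.3,0,0],[3.6,-0.3,0,0],[3.6,-0.3,0,0],[3.6,-0.3,0,0],[3.6,-0.3,0,0]]';python3 -m crank '[[3.5,-0.3,0,0],[2.5,-0.2,0,0],[1.3,0,0,0],[0.6,0,0,0],[0,0,0,0],[0,0,0,0]]'
python3 - <<'E'
from k import *
knobs({'green':(.5475,-.0885,.156)})
I={n:cam(n) for n in['scene','top']}
cv2.imwrite('pics/t10.png',cv2.resize(I['top'][0][150:260,180:320,::-1],(700,550),interpolation=cv2.INTER_CUBIC))
E
```

```text
t: 47.95
tcp_pos: [0.5479, -0.0889, 0.0984]
orientation: [2.221, 2.221, 0.0]
wrist_force: [-4.1, -0.2, 4.6]
width: 0.683
finger_force: 45.9
t: 48.78
tcp_pos: [0.5485, -0.0889, 0.2319]
orientation: [2.218, 2.218, 0.004]
wrist_force: [0.2, -0.2, 0.5]
width: 1.001
finger_force: 0.0
t: 49.62
tcp_pos: [0.5207, 0.2365, 0.2269]
orientation: [-2.221, -2.221, 0.001]
wrist_force: [0.9, -0.0, -0.1]
width: 1.001
finger_force: 0.0
t: 50.12
tcp_pos: [0.5169, 0.3123, 0.2273]
orientation: [2.222, 2.221, -0.001]
wrist_force: [-0.5, -0.7, -1.0]
width: 1.006
finger_force: 0.0
green [ 0.5461 -0.0906  0.1545] [('scene', np.int32(33), array([ 0.5475, -0.091 ])), ('top', np.int32(39), array([ 0.5458, -0.0903]))]
```

View pics/t10.png

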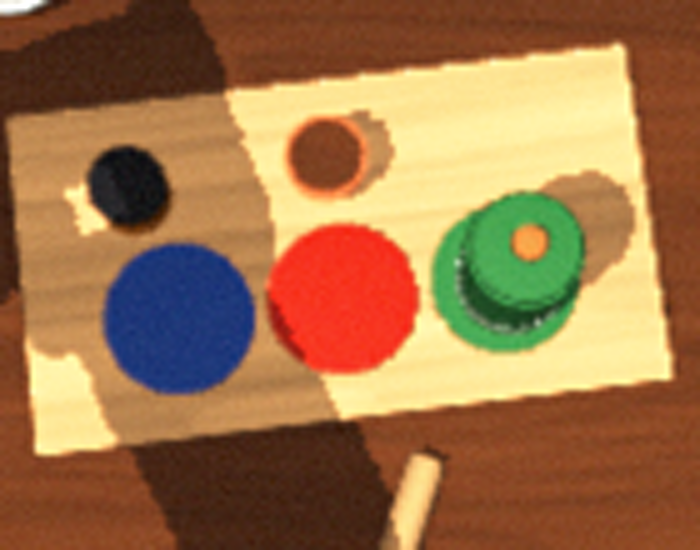

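Green stands upright and centred on its coaster within about 2 mm. Next, red.

```bash
python3 -m crank '[[0.05,0,0.6,0],[0,0,2,0],[0,0,3,0],[0,0,3,0],[0,0,2.4,0],[0,0,1.5,0],[0,0,0.8,0],[0,0,0,0],[0,0,0,0],[0,0,0,0]]' && python3 -m crank '[[0,0,0,0],[0,0,0,0],[0,0,0,0],[0,0,0,0],[0,0,0,0],[0,0,0,0],[0,0,0,0],[0,0,0,0]]' -1 40
python3 -m crank '[[0,0,-0.4,0],[0,0,-1,0],[0,0,-2,0],[0,0,-2,0],[0,0,-1.6,0],[-0.6,0,0,0],[-1.5,0.1,0,0],[-2.8,0.2,0,0],[-2.8,0.2,0,0],[-2.8,0.2,0,0]]' && python3 -m crank '[[-2.8,0.2,0,0],[-2.8,0.2,0,0],[-2.8,0.2,0,0],[-2.8,0.2,0,0],[-2.8,0.2,0,0],[-2.8,0.2,0,0],[-1.9,0.1,0,0],[-1,0,0,0],[-0.5,0,0,0],[0,0,0,0]]';python3 -m crank '[[0,0,0,0],[0,0,0,0]]'
```

```text
t: 51.15
tcp_pos: [0.5173, 0.314, 0.0959]
orientation: [2.221, 2.221, 0.003]
wrist_force: [0.7, -0.1, -0.6]
width: 0.999
finger_force: 0.0
t: 51.82
tcp_pos: [0.5168, 0.3141, 0.0955]
orientation: [2.221, 2.221, 0.002]
wrist_force: [-3.3, -0.7, 4.9]
width: 0.676
finger_force: 42.4
t: 52.65
tcp_pos: [0.5227, 0.2064, 0.1629]
orientation: [-2.22, -2.221, 0.004]
wrist_force: [1.0, -0.3, -3.5]
width: 0.679
finger_force: 44.2
t: 53.48
tcp_pos: [0.5361, 0.0061, 0.1639]
orientation: [-2.222, -2.219, 0.001]
wrist_force: [-0.0, -0.1, -3.0]
width: 0.683
finger_force: 44.2
t: 53.65
tcp_pos: [0.5365, 0.0078, 0.1644]
orientation: [-2.22, -2.222, 0.0]
wrist_force: [-0.8, 0.0, -3.9]
width: 0.683
finger_force: 44.2
```

```bash
python3 -m crank '[[-0.3,0,0.5,0],[-0.25,0,1.3,0],[0,0,1.5,0],[0,0,1,0],[0,0,0.5,0],[0,0,0.3,0],[0,0,0.2,0],[0,0,0,0],[0,0,0,0]]'; python3 -m crank '[[0,0,0.1,0],[0,0,0.1,0],[0,0,0,0],[0,0,0,0]]'; python3 -m crank '[[0,0,0.1,0],[0,0,0,0],[0,0,0,0]]'
```

```text
t: 54.4
tcp_pos: [0.537, 0.0014, 0.1121]
orientation: [2.221, 2.221, 0.001]
wrist_force: [-0.4, -0.7, -3.5]
width: 0.686
finger_force: 44.2
t: 54.73
tcp_pos: [0.5367, 0.0013, 0.1097]
orientation: [2.221, 2.221, 0.0]
wrist_force: [-0.5, 0.1, -3.9]
width: 0.679
finger_force: 44.2
t: 54.98
tcp_pos: [0.5367, 0.0013, 0.1086]
orientation: [-2.221, -2.221, 0.0]
wrist_force: [-0.1, 0.1, -3.9]
width: 0.676
finger_force: 44.2
```

```bash
python3 -m crank '[[0.1,-0.05,0.1,0],[0,0,0.1,0],[0,0,0,0],[0,0,0,0]]'; python3 -m crank '[[0,0,0.07,0],[0,0,0,0],[0,0,0,0]]'
```

```text
t: 55.32
tcp_pos: [0.5362, 0.0024, 0.1067]
orientation: [2.221, 2.221, 0.0]
wrist_force: [0.0, -0.0, -2.3]
width: 0.678
finger_force: 44.3
t: 55.57
tcp_pos: [0.5362, 0.0023, 0.1066]
orientation: [2.221, 2.221, 0.0]
wrist_force: [-4.3, 0.6, 5.5]
width: 0.677
finger_force: 45.1
```

```bash
python3 -m crank '[[0,0,0,0],[0,0,0,0],[0,0,0,0],[0,0,0,0],[0,0,-0.5,0],[0,0,-2,0],[0,0,-3,0],[0,0,-3,0],[0,0,-3,0],[0,0,-1.5,0]]' 1 40
python3 -m crank '[[1,0.2,0,0],[2.5,0.6,0,0],[3.5,0.8,0,0],[3.5,0.8,0,0],[3.5,0.8,0,0],[3.5,0.8,0,0],[3.5,0.8,0,0],[3.5,0.8,0,0],[3.2,0.9,0,0],[2.5,0.8,0,0]]';python3 -m crank '[[1.4,0.45,0,0],[0.6,0.2,0,0],[0,0,0,0],[0,0,0,0]]'
python3 - <<'E'
from k import *
knobs({'green':(.5475,-.0885,.156),'red':(.537,.0017,.164)})
E
```

```text
t: 56.4
tcp_pos: [0.537, 0.0022, 0.24]
orientation: [2.218, 2.218, 0.005]
wrist_force: [-0.2, -0.5, -0.4]
width: 0.998
finger_force: 0.0
t: 57.23
tcp_pos: [0.6085, 0.3076, 0.2345]
orientation: [-2.219, -2.222, 0.002]
wrist_force: [-0.4, -0.6, 0.4]
width: 0.998
finger_force: 0.0
t: 57.57
tcp_pos: [0.6155, 0.324, 0.2352]
orientation: [-2.221, -2.221, 0.002]
wrist_force: [-0.4, -0.5, 0.3]
width: 1.002
finger_force: 0.0
green [ 0.5461 -0.0906  0.1545] [('scene', np.int32(33), array([ 0.5475, -0.091 ])), ('top', np.int32(39), array([ 0.5458, -0.0903]))]
red None []
```

```bash
python3 -m crank '[[0.1,-0.2,0.6,0],[0,0,2,0],[0,0,3,0],[0,0,3,0],[0,0,2.4,0],[0,0,1.5,0],[0,0,0.8,0],[0,0,0,0],[0,0,0,0],[0,0,0,0]]' && python3 -m crank '[[0,0,0,0],[0,0,0,0],[0,0,0,0],[0,0,0,0],[0,0,0,0],[0,0,0,0],[0,0,0,0],[0,0,0,0]]' -1 40
python3 -m crank '[[0,0,-0.4,0],[0,0,-1,0],[0,0,-2,0],[0,0,-2,0],[0,0,-1.6,0],[-0.5,-0.2,0,0],[-1.5,-0.6,0,0],[-2.5,-1,0,0],[-2.5,-1,0,0],[-2.5,-1,0,0]]' && python3 -m crank '[[-2.5,-1,0,0],[-2.5,-1,0,0],[-2.5,-1,0,0],[-2.5,-1,0,0],[-2,-0.6,0,0],[-1.2,-0.3,0,0],[-0.6,-0.2,0,0],[0,0,0,0],[0,0,0,0],[0,0,0,0]]'
```

```text
t: 58.5
tcp_pos: [0.6143, 0.3254, 0.1045]
orientation: [2.221, 2.22, 0.004]
wrist_force: [-0.1, 0.2, -0.6]
width: 1.001
finger_force: 0.0
t: 59.17
tcp_pos: [0.6138, 0.3255, 0.1039]
orientation: [2.221, 2.221, 0.001]
wrist_force: [-1.8, 0.2, 6.5]
width: 0.676
finger_force: 42.8
t: 60.0
tcp_pos: [0.5743, 0.229, 0.1715]
orientation: [-2.22, -2.221, 0.003]
wrist_force: [1.4, -0.2, -5.0]
width: 0.683
finger_force: 45.0
t: 60.83
tcp_pos: [0.5249, 0.0932, 0.1727]
orientation: [-2.22, -2.222, -0.0]
wrist_force: [-0.1, -0.1, -5.8]
width: 0.679
finger_force: 45.0
```

```bash
python3 -m crank '[[-0.3,0,0.5,0],[0,0,1.3,0],[0,0,1.5,0],[0,0,1,0],[0,0,0.5,0],[0,0,0.3,0],[0,0,0.2,0],[0,0,0,0],[0,0,0,0]]'; python3 -m crank '[[0,0,0.1,0],[0,0,0.1,0],[0,0,0,0],[0,0,0,0]]'; python3 -m crank '[[0,0,0.1,0],[0,0,0,0],[0,0,0,0]]'
```

```text
t: 61.58
tcp_pos: [0.525, 0.0894, 0.1204]
orientation: [2.221, 2.221, 0.001]
wrist_force: [1.0, -0.0, -4.1]
width: 0.676
finger_force: 45.1
t: 61.92
tcp_pos: [0.5247, 0.0893, 0.118]
orientation: [2.221, 2.221, 0.0]
wrist_force: [-0.4, 0.2, -5.4]
width: 0.682
finger_force: 45.1
t: 62.17
tcp_pos: [0.5247, 0.0893, 0.1169]
orientation: [-2.221, -2.221, 0.0]
wrist_force: [-0.7, 0.6, -5.1]
width: 0.676
finger_force: 45.1
```

```bash
python3 -m crank '[[0,0.05,0.1,0],[0,0,0.08,0],[0,0,0,0],[0,0,0,0]]'; python3 -m crank '[[0,0,0.06,0],[0,0,0,0],[0,0,0,0]]'
```

```text
t: 62.5
tcp_pos: [0.5252, 0.0893, 0.115]
orientation: [-2.221, -2.221, 0.0]
wrist_force: [-0.7, -0.0, -5.9]
width: 0.677
finger_force: 45.3
t: 62.75
tcp_pos: [0.5252, 0.0894, 0.115]
orientation: [2.221, 2.221, 0.0]
wrist_force: [-3.3, -0.2, 2.9]
width: 0.68
finger_force: 45.7
```

Contact made. I'll release, rise clear, retreat towards the robot's left, and check everything.

```bash
python3 -m crank '[[0,0,0,0],[0,0,0,0],[0,0,0,0],[0,0,0,0],[0,0,-0.5,0],[0,0,-2,0],[0,0,-3,0],[0,0,-3,0],[0,0,-3,0],[0,0,-1.5,0]]' 1 40
python3 -m crank '[[1,-0.2,0,0],[2.5,-0.6,0,0],[3.5,-1,0,0],[3.5,-1,0,0],[3.5,-1,0,0],[3.5,-1,0,0],[2.5,-0.6,0,0],[1,0,0,0],[0,0,0,0],[0,0,0,0]]'
python3 - <<'E'
from k import *
knobs({'green':(.5475,-.0885,.156),'red':(.537,.0017,.164),'blue':(.5253,.09,.172),'pot':(.5274,-.326,.051)})
a=robot.camera('scene');b=robot.camera('top')
cv2.imwrite('pics/f.png',np.vstack([cv2.resize(a[100:340,90:410,::-1],(400,300),interpolation=cv2.INTER_CUBIC),cv2.resize(b[150:260,180:320,::-1],(382,300),interpolation=cv2.INTER_CUBIC)[:,:382].copy() if 0 else cv2.resize(b[150:260,180:320,::-1],(400,300),interpolation=cv2.INTER_CUBIC)]))
E
```

```text
t: 63.58
tcp_pos: [0.526, 0.0893, 0.2487]
orientation: [2.218, 2.219, 0.006]
wrist_force: [0.1, -0.8, 0.2]
width: 1.0
finger_force: 0.0
t: 64.42
tcp_pos: [0.4712, 0.299, 0.2438]
orientation: [-2.221, -2.222, 0.002]
wrist_force: [-0.1, -0.3, -0.2]
width: 1.006
finger_force: 0.0
green [ 0.546  -0.0905  0.1547] [('scene', np.int32(35), array([ 0.5472, -0.0909])), ('top', np.int32(39), array([ 0.5458, -0.0903]))]
red None []
blue None [('top', np.int32(38), array([0.525 , 0.0909]))]
pot [ 0.5275 -0.3259  0.0504] [('scene', np.int32(155), array([ 0.5282, -0.3255])), ('top', np.int32(211), array([ 0.5274, -0.3261]))]
```

View pics/f.png

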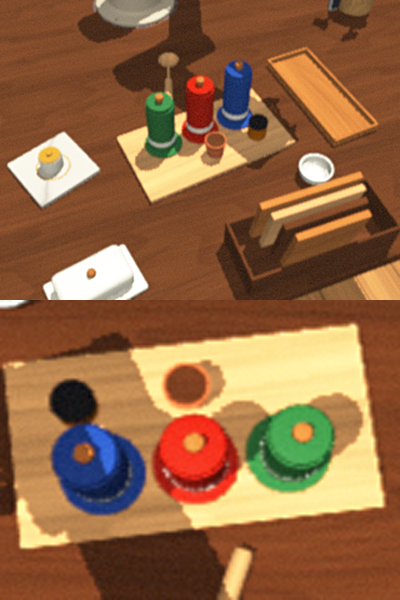

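The final view shows all three canisters upright on their own coasters, the tray empty, the pot in the ring, and the spice jar untouched.

```bash
python3 -c "
from station import robot
print(robot.close_job())"
```

```text
the job is handed in; nothing more can be done
None
```

The job is handed in at about 64 s of the 144 s: the pot stands centred in the ring, all three canisters are upright on their own coasters (green and blue measured within about 3 mm, red by eye), and the spice jar was not moved.

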